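Run the loose adapters into the tote's marked corner

ROBOT

A 7-joint arm with a two-finger parallel gripper is mounted at the origin on a cart in front of the work surface, level with it; the furniture and walls round the work are solid. World frame = base frame: x ahead of the robot, y to its left, z up, the work surface at z = 0. Lengths are in m, angles in rad, forces in N, time in s.
With the tool pointing down it reaches from about 0.4 to 0.875 m from the base axis. Payload 19.3 kg.
Tool frame: the origin (TCP) lies on the centre line of the jaws, within the pads' length; the fingertips stand 14 mm ahead of it and the grasp point (between the pads) lies 5 mm behind it; x points along the fingers, y is the direction in which the jaws open and shut, and the axes are right-handed (so a half turn about x gives the same grasp; the last joint's range is limited). The gripper opens to 85 mm and grips with 20 to 120 N. Pads are 22 mm wide; open, the fingers measure 114 mm over their backs; the gripper's body (76 mm by 85 mm) begins 54 mm behind the grasp point. The pads swing forward as they close: fully open they stand 13 mm farther back than shut.
Start: joints at [1.124, 0.521, -0.036, 1.599, 0.021, 1.021, -0.113], TCP at [0.23, -0.581, 0.245] pointing down, gripper open.
Joint ranges: [-2.91, 2.91], [-0.3, 2.13], [-1.5, 1.42], [0.17, 2.43], [-1.26, 4.41], [0.16, 1.93], [-2.52, 2.52]. Speed limits (rad/s): [1.89, 1.89, 2.39, 2.39, 3.01, 3.01, 3.01].

INTERFACE

Orientations are given as [roll, pitch, yaw] about the fixed x, y, z axes, in that order (R = Rz(yaw) Ry(pitch) Rx(roll)).
In Python, from workcell import monitor, optics, bot gives the robot as it stands.
- The arm moves only by the tool arm_command, never from a script. Its arguments are lists of equal length, an entry for each row: "delta_pos": the shift along the tool's x, y, z as a fraction of full scale, a list of three; "rotation": the turn, a rotation vector about the tool's x, y, z as a fraction of full scale, a list of three. In form: {"delta_pos": [[dx, dy, dz], ...], "rotation": [[wx, wy, wz], ...]}. A call has 1 to 10 rows; each row shifts and turns the pose as measured when the row begins, along the tool's axes as they then stand; what a row does not reach is not made up. Full scale, the value 1, is 30 mm for a shift and 6 degrees for a turn. A row lasts 1/10 s, in which the tool goes at most 50 mm and 8.59 degrees, less where a joint would pass 70% of its speed; a pose out of reach is approached as far as the arm can. A call with a number of a shift or a turn outside -1 to 1 is refused whole. A call with a gripper value outside its range is refused whole. "gripper" is the closure, from -1 (fully open) to 1 (shut), so that 0 is half open, set as the call begins (left out, the last holds). The fingers move at their own pace and stop on an object; "grip_force" is the grip in N (left out, the last holds). Time passes only in rows, so rows that do not move let the fingers close. It gives the time, the measured TCP pose, the force and the opening at its end, in the units of the state.
- monitor.observe(): the state, without advancing time (a new reading comes with each control period).
- optics.grab_frame(name): name is "scene" or "top" or "wrist"; returns the picture (384x512x3 uint8, red, green, blue); there is no depth.
- optics.camera_params(name): a dict with "fx", "fy", "cx", "cy" (pixels), "origin" and "rotation" of the camera in the world. Camera axes: x right, y down, z forward; pixel columns grow to the right and rows downward; lengths in m; the calibration is good to about 2 mm. A picture is of the moment at which its call begins: read the wrist's pose just before it. camera_params takes no time and is no camera call; for the wrist camera it gives the pose at the moment of the call.
- bot.job_done(): hands the job in, once; it reports no verdict.
The state is a dict: "clock": time; "qpos": joint angles; "qd": joint speeds; "joint_efforts": joint torques, N m; "position": TCP position; "tool_rot": TCP orientation; "force": force on the tool from outside, world axes, zero at the start; "moment": the same for the moment, N m; "grip_width": finger opening in m.
Only numpy, scipy, OpenCV 4.12 (cv2) and the standard library are available. Lean on these libraries where they do the work, as an engineer would, in place of code of your own. Each camera call takes 0.05 s, during which the arm holds its last target. There are 200 camera calls.

TASK

The grey parts tote is snapped into its dock: pull it straight up out of the dock by its black handle bar, then tilt it until all three loose adapters have slid together into the corner marked yellow, so they can be counted. Do not touch the adapters, do not spill them, and leave everything else on the bench where it is. Finish while still holding the tote in the gripper, tilted about 35 degrees and still, with its lowest corner at least 10 cm above the bench and the tote touching nothing else.

Things in the scene. Friction and masses are not known exactly. Their poses are not given: they have to be found in the camera images.
- dock: Aluminium dock plate screwed to the bench (cannot move), 130 (x) x 206 (y) x 8 mm; origin at the centre of its underside. Low fences (12 mm high) on its x sides. At each y end stands a grey cheek, top 38 mm above the bench, with a brass-capped spring plunger whose ball snaps over a rib on the tote's end wall. Straight pull upward with about 10 to 20 N (the tote's weight included) pops the tote loose within the first 8 mm; after 40 mm it is clear of the dock.
- tote: Grey open parts tote, loose, snapped into the dock with the same yaw. 110 (x) x 160 (y) x 45 mm, walls and floor 4 mm thick, inside 102 x 152 mm, 0.25 to 0.42 kg; origin at the centre of its underside, 8 mm above the bench at the start; z up. Its inside is slick: the adapters start to slide at about 7 to 11 degrees of tilt, and run along both walls into a corner at about 35.
- tote_grip (a point): Centre of the tote's black handle bar, 92 mm above the tote's underside. The bar lies along the tote's y, 16 mm wide (x), 18 mm high, with 144 mm free between its end posts; to be gripped from above across its x. 43 mm of free space lies between the bar's underside and the tote's rim height. The point has the tote's axes.
- tote_corner (a point): The yellow-marked corner of the tote (yellow cap on the rim, yellow patch on the floor): the inner corner point on the floor, at -51, +76, +4 mm in the tote's axes from the tote's origin. The point has the tote's axes.
- bench_vice: Dark blue-grey bench vice fixed to the bench left of the dock, about 90 x 190 mm and 75 mm high, origin near its centre on the bench; an obstacle.
- adapter_1_mid (a point): Centre of a brass coaxial adapter, 10x23x8 mm, lying loose on the tote's floor; its length is along its y. About 12 g.
- adapter_1: The same adapter; origin at the centre of its underside.
- adapter_2_mid (a point): Centre of a brass coaxial adapter, 10x23x8 mm, lying loose on the tote's floor; its length is along its y. About 12 g.
- adapter_2: The same adapter; origin at the centre of its underside.
- adapter_3_mid (a point): Centre of a larger silver coaxial adapter, 14x31x12 mm, lying loose on the tote's floor; its length is along its y. About 12 g.
- adapter_3: The same adapter; origin at the centre of its underside.
- screw_pot: Bystander on the bench, loose: small steel pot of screws, 57 mm across, 30 mm high; origin at its underside. To be left where it is.
- side_cutters: Bystander on the bench, loose: red-handled side cutters lying flat, 48x111x12 mm; origin at its underside. To be left where it is.
- gauge_block: Bystander on the bench, loose: ground steel block, 25x50x20 mm; origin at its underside. To be left where it is.
- connector: Bystander on the bench, loose: grey connector shell with a black plug face, 41x33x15 mm; origin at its underside. To be left where it is.
- standoff: Bystander on the bench, loose: brass hex spacer, 9x42x8 mm; origin at its underside. To be left where it is.

How it is judged:
On the way:
1. the tote is out of its dock, with the adapters still in it (z of tote in the frame of dock above 0.05 m and contact force between tote and dock below 0.1 N), for 0.2 s.
At the end, for the whole second after the job is handed in: The gripper holds the tote (it touches neither dock nor vice), the marked inner corner more than 70 mm above the bench, tilted 20 to 55 degrees and at rest; the centre of each of the three adapters is within 70 mm of the marked inner corner point and at rest (height (world z) of tote_corner above 0.07 m and angle between tote's own z axis and vertical between 0.35 and 0.96 rad and contact force between the fingers and tote above 2 N and contact force between tote and dock below 0.1 N and contact force between tote and bench_vice below 0.1 N and linear speed of each of tote, adapter_1, adapter_2, adapter_3 below 0.04 m/s and angular speed of tote below 0.25 rad/s and distance between each of adapter_1_mid, adapter_2_mid, adapter_3_mid and tote_corner below 0.07 m); the arm keeps its last pose, push and grip.
It fails at once if the arm or gripper touches an adapter (contact force between any of the fingers, the arm and adapter_1 above 0.3 N or contact force between any of the fingers, the arm and adapter_2 above 0.3 N or contact force between any of the fingers, the arm and adapter_3 above 0.3 N).
It fails at once if an adapter leaves the tote (distance between any of adapter_1_mid, adapter_2_mid, adapter_3_mid and tote above 0.125 m).
It fails at once if a bystander is moved more than 20 mm (distance of any of screw_pot, side_cutters, gauge_block, connector, standoff from where it was at the start of the episode above 0.02 m).
It also fails if it takes over 42 s, if anything falls off the work surface, if the arm or the gripper's body presses on something with over 40 N, if the wrist force passes 120 N, or if a joint passes its speed limit or range.

## Working session

There is one attempt and no reset: what is moved stays moved. The work goes in short steps, Python scripts to look and compute and a tool call to move; the robot and the scene stay as the last step left them, time stands still between calls to the robot, and variables do not carry over. Pictures are saved under pics/ and viewed, about 8 in all and at most 12, crops included, and the job is handed in when it is done.

Besides the shell and the picture viewer there is one more tool, called after "Emit:" as name(argument=value, ...) on one line, values as JSON. arm_command: Moves the arm, as the interface text tells. Its arguments: {"type":"object","properties":{"delta_pos":{"type":"array","items":{"type":"array","items":{"type":"number"}}},"rotation":{"type":"array","items":{"type":"array","items":{"type":"number"}}},"gripper":{"type":"number"},"grip_force":{"type":"number"}},"required":["delta_pos","rotation"]}

```bash
mkdir -p pics
python3 - <<'E'
from workcell import monitor, optics, bot
import cv2
s=monitor.observe();print({k:s[k] for k in('clock','position','tool_rot','force','grip_width')})
for n in('top','scene'):
    f=optics.grab_frame(n);cv2.imwrite(f'pics/{n}0.png',cv2.resize(f[:,:,::-1],None,fx=1.56,fy=1.56,interpolation=cv2.INTER_CUBIC));print(n,optics.camera_params(n))
E
```

```text
{'clock': 0.0, 'position': array([ 0.22983295, -0.58087479,  0.24474063]), 'tool_rot': array([-1.49491246,  1.56966969,  2.02353704]), 'force': array([-0.25132296, -0.16740539,  0.05955568]), 'grip_width': 0.08506674424378241}
top {'fx': 458.69202170415633, 'fy': 458.69202170415633, 'cx': 261.20189304018623, 'cy': 188.46205870255557, 'origin': array([ 0.37774721, -0.03555582,  1.02441952]), 'rotation': array([-2.8974009 , -0.00564821, -1.47837681])}
scene {'fx': 364.80202503483235, 'fy': 364.80202503483235, 'cx': 263.48688996541904, 'cy': 194.64402148542695, 'origin': array([0.15101892, 0.32359628, 0.73846433]), 'rotation': array([-2.40660712, -0.01752991, -2.24755374])}
```

View pics/top0.png

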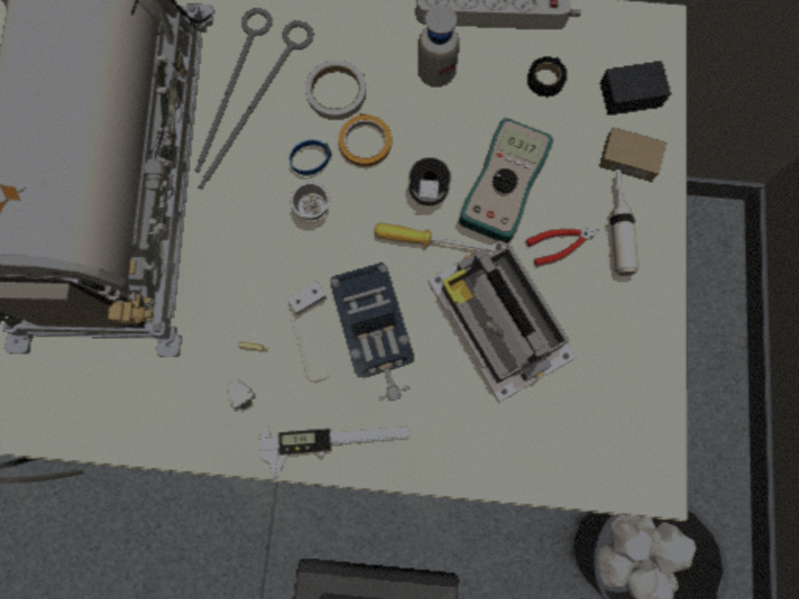

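View pics/scene0.png

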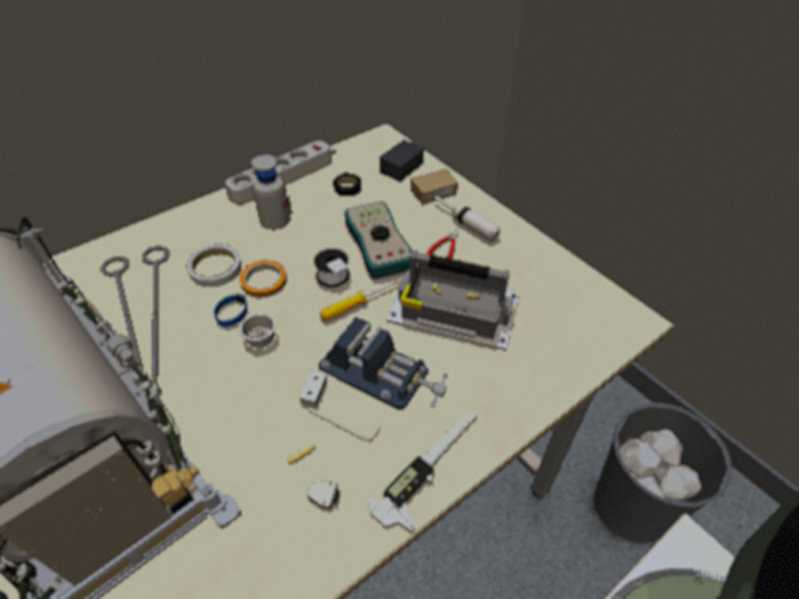

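The top view shows the dock and tote at about (505,318) px, with the yellow corner at (457,288). The vice is to its left and the cutters sit just above right. I'll enlarge both views.

Run:
```python
from workcell import optics
import cv2,numpy as np
a=optics.grab_frame('top')[145:265,265:395,::-1];b=optics.grab_frame('scene')[155:230,240:340,::-1]
a=cv2.resize(a,(520,480),interpolation=cv2.INTER_CUBIC);b=cv2.resize(b,(600,450),interpolation=cv2.INTER_CUBIC)
a=cv2.convertScaleAbs(a,alpha=1.6,beta=15);b=cv2.convertScaleAbs(b,alpha=1.6,beta=15)
cv2.imwrite('pics/a.png',a);cv2.imwrite('pics/b.png',b)
```

```text
(no output)
```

View pics/a.png

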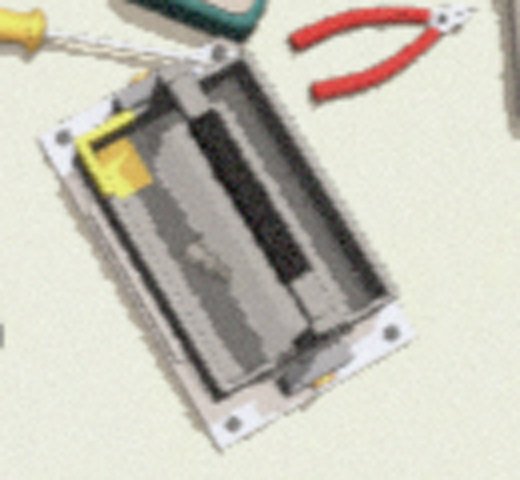

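View pics/b.png

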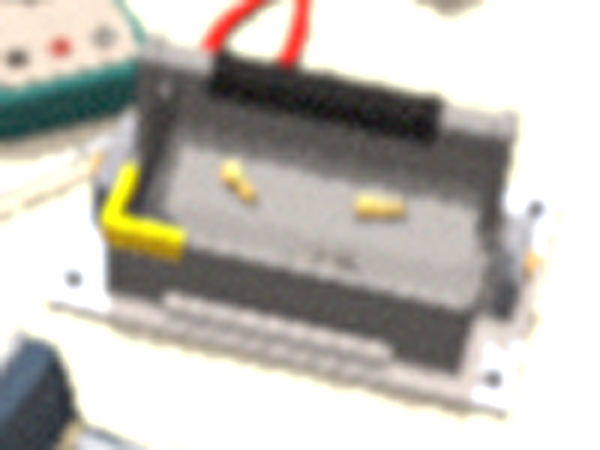

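In the top crop, the dock screws are at (64,137), (219,53), (391,333) and (233,425). The black bar runs from about (203,115) to (296,278), and the yellow corner is the tote's −x,+y corner. In the scene crop the two brass adapters are at (238,182) and (380,207).

```bash
cat > h.py <<'E'
from workcell import monitor, optics, bot
import cv2,numpy as np
from scipy.spatial.transform import Rotation as R
def ray(n,u,v,z):
    c=optics.camera_params(n);d=R.from_euler('xyz',c['rotation']).apply([(u-c['cx'])/c['fx'],(v-c['cy'])/c['fy'],1])
    o=c['origin'];return o+d*(z-o[2])/d[2]
def proj(n,p):
    c=optics.camera_params(n);q=R.from_euler('xyz',c['rotation']).inv().apply(np.array(p)-c['origin'])
    return c['fx']*q[0]/q[2]+c['cx'],c['fy']*q[1]/q[2]+c['cy']
E
python3 - <<'E'
from h import *
np.set_printoptions(precision=4,suppress=True)
T=lambda p,z:ray('top',265+p[0]/4,145+p[1]/4,z)
S=lambda p,z:ray('scene',240+p[0]/6,155+p[1]/6,z)
sc=[T(p,.008) for p in[(64,137),(219,53),(391,333),(233,425)]]
print(np.array(sc),'ctr',np.mean(sc,0))
d=(sc[0]+sc[1]-sc[2]-sc[3]);print('yaw from y',np.degrees(np.arctan2(d[1],d[0]))-90,np.linalg.norm(d)/2)
d=(sc[1]+sc[2]-sc[0]-sc[3]);print('yaw from x',np.degrees(np.arctan2(d[1],d[0])),np.linalg.norm(d)/2)
print('bar top',T((203,115),.109),T((297,277),.109),T((250,196),.109))
print('bar scene top edges ends',S((215,55),.109),S((440,98),.109),S((328,95),.1))
print('yellow rim outer',T((78,145),.053),S((107,217),.053))
print('cutters',T((300,40),.01),T((315,95),.01))
s=monitor.observe();print(R.from_euler('xyz',s['tool_rot']).as_matrix(),proj('wrist',[0.47,-.18,.1]))
c=optics.camera_params('wrist');print(c['origin'])
E
```

```text
[[ 0.6564 -0.0611  0.008 ]
 [ 0.7152 -0.1467  0.008 ]
 [ 0.5604 -0.2527  0.008 ]
 [ 0.5009 -0.1676  0.008 ]] ctr [ 0.6082 -0.157   0.008 ]
yaw from y -55.60568291348298 0.1880720018410646
yaw from x -55.25891948199937 0.10377932408865084
bar top [ 0.6473 -0.1294  0.109 ] [ 0.5665 -0.1824  0.109 ] [ 0.6064 -0.1562  0.109 ]
bar scene top edges ends [ 0.6493 -0.1308  0.109 ] [ 0.5726 -0.1877  0.109 ] [ 0.6088 -0.159   0.1   ]
yellow rim outer [ 0.6403 -0.068   0.053 ] [ 0.6448 -0.07    0.053 ]
cutters [ 0.7269 -0.1928  0.01  ] [ 0.6944 -0.2032  0.01  ]
[[-0.0003  0.3679 -0.9299]
 [ 0.0006 -0.9299 -0.3679]
 [-1.     -0.0007  0.    ]] (np.float64(-224.5934455613957), np.float64(-421.1164325750837))
[ 0.3023 -0.5526  0.3739]
```

The two views agree to about 3 mm: bar centre at (0.607, −0.157, 0.100), yaw −55.4°. I'll move over it at height.

Emit:
arm_command(delta_pos=[[0,-0.43,-0.85],[0,-0.43,-0.85],[0,-0.43,-0.85],[0,-0.43,-0.85],[0,-0.43,-0.85],[0,-0.43,-0.85],[0,-0.43,-0.85],[0,-0.43,-0.85],[0,-0.43,-0.85],[0,-0.43,-0.85]], rotation=[[0,0,0],[0,0,0],[0,0,0],[0,0,0],[0,0,0],[0,0,0],[0,0,0],[0,0,0],[0,0,0],[0,0,0]], gripper=-1, grip_force=110)

```text
clock: 1.2
position: [0.4227, -0.362, 0.2433]
tool_rot: [-0.727, 1.567, 2.784]
force: [-0.2, -1.3, 0.3]
grip_width: 0.0852
```

Emit:
arm_command(delta_pos=[[0,-0.43,-0.85],[0,-0.43,-0.85],[0,-0.43,-0.85],[0,-0.43,-0.85],[0,-0.43,-0.85],[0,-0.43,-0.85],[0,-0.43,-0.85],[0,0,0],[0,0,0],[0,0,0]], rotation=[[0,0,0],[0,0,0],[0,0,0],[0,0,0],[0,0,0],[0,0,0],[0,0,0],[-0.7,0,0],[-0.7,0,0],[-0.7,0,0]])

```text
clock: 2.2
position: [0.5639, -0.2008, 0.2417]
tool_rot: [-1.264, 1.565, 2.48]
force: [-0.2, -1.0, 0.1]
grip_width: 0.0853
```

```bash
cat >> h.py <<'E'
np.set_printoptions(precision=4,suppress=True)
def go(p,yaw):
    s=monitor.observe();M=R.from_euler('xyz',s['tool_rot']).as_matrix()
    y=np.array([np.cos(yaw),np.sin(yaw),0]);x=np.array([0,0,-1.]);G=np.c_[x,y,np.cross(x,y)]
    print('t',s['clock'],'pos',s['position'],'d(fs)',M.T@(np.array(p)-s['position'])/.03,'rot(fs)',np.degrees(R.from_matrix(M.T@G).as_rotvec())/6,'F',s['force'],'w',s['grip_width'],'q',s['qpos'])
E
python3 -c "
from h import *
go([.607,-.157,.15],np.radians(-55.4))"
```

```text
t 2.2 pos [ 0.5639 -0.2008  0.2417] d(fs) [ 3.0568 -0.3746 -2.0162] rot(fs) [-0.0158  0.0156  0.0495] F [-0.2281 -1.0275  0.1174] w 0.08528848730500693 q [ 0.3827  0.4906 -0.1976  1.6651  0.1072  1.0015 -0.819 ]
```

Emit:
arm_command(delta_pos=[[0,-0.13,-0.7],[0,-0.13,-0.7],[0,-0.13,-0.7],[0,0,0]], rotation=[[0,0,0.05],[0,0,0],[0,0,0],[0,0,0]])

```text
clock: 2.6
position: [0.6111, -0.1531, 0.2411]
tool_rot: [-0.389, 1.568, -2.926]
force: [-0.6, 0.9, -0.7]
grip_width: 0.0855
```

```bash
python3 -c "
from h import *
go([.607,-.157,.15],np.radians(-55.4))
f=optics.grab_frame('wrist');print(proj('wrist',[.607,-.157,.109]))
for k in(-.072,.072): print(proj('wrist',np.array([.607,-.157,.109])+k*np.array([.823,.568,0])))
cv2.imwrite('pics/w1.png',cv2.resize(f[:,:,::-1],None,fx=1.5,fy=1.5))"
```

```text
t 2.6 pos [ 0.6111 -0.1531  0.2411] d(fs) [3.037  0.0302 0.1798] rot(fs) [-0.0001  0.0206  0.0084] F [-0.6364  0.9493 -0.7279] w 0.08553874496699512 q [ 0.2855  0.5401 -0.2008  1.5814  0.1205  1.0344 -0.9163]
(np.float64(257.3065680211671), np.float64(191.66823714376613))
(np.float64(257.31384134959984), np.float64(259.01447996222214))
(np.float64(257.298007092205), np.float64(112.39965935819508))
```

View pics/w1.png

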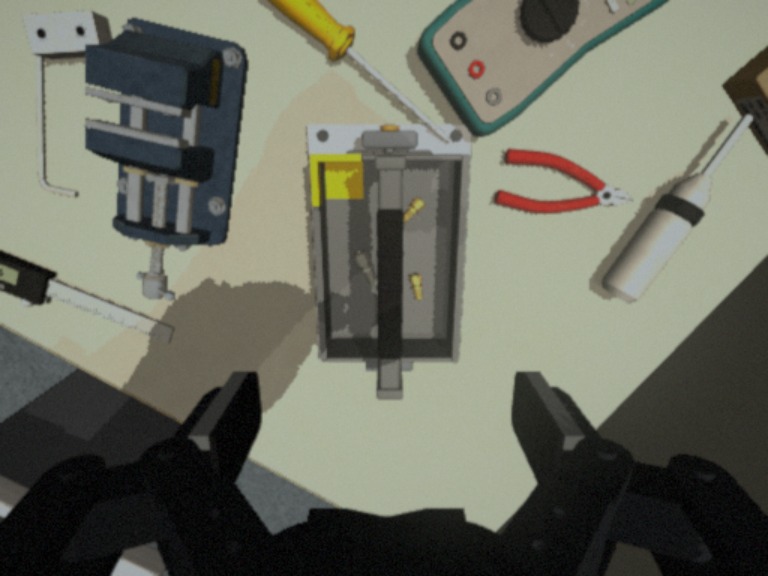

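The wrist view shows the bar at col 390 (enlarged) and the finger mid at about 386. The bar is therefore about 2 to 3 mm towards +y of the tool, and well aligned otherwise. Next I descend.

Emit:
arm_command(delta_pos=[[0.7,0.08,0.18],[0.8,0,0],[0.8,0,0],[0.8,0,0],[0.6,0,0],[0.5,0,0],[0.3,0,0],[0,0,0]], rotation=[[0,0.02,0],[0,0,0],[0,0,0],[0,0,0],[0,0,0],[0,0,0],[0,0,0],[0,0,0]])

```text
clock: 3.45
position: [0.6062, -0.1626, 0.1014]
tool_rot: [0.512, 1.568, -2.031]
force: [-0.2, 0.5, -0.1]
grip_width: 0.0856
```

```bash
python3 -c "
from h import *
go([.608,-.158,.095],np.radians(-55.4))"
```

```text
t 3.45 pos [ 0.6062 -0.1626  0.1014] d(fs) [ 0.2126 -0.0944 -0.1361] rot(fs) [-0.049   0.0236 -0.0132] F [-0.1632  0.4575 -0.0911] w 0.08558632589006696 q [ 0.2835  0.7025 -0.1755  1.6942  0.1683  0.7606 -0.9456]
```

Emit:
arm_command(delta_pos=[[0.2,-0.08,-0.12],[0,0,0]], rotation=[[-0.05,0.02,0],[0,0,0]])

```text
clock: 3.65
position: [0.6085, -0.1585, 0.096]
tool_rot: [1.855, 1.568, -0.682]
force: [-0.4, 0.8, -0.3]
grip_width: 0.0852
```

Emit:
arm_command(delta_pos=[[0,0,0],[0,0,0],[0,0,0],[0,0,0],[0,0,0],[0,0,0],[0,0,0],[0,0,0],[0,0,0],[0,0,0]], rotation=[[0,0,0],[0,0,0],[0,0,0],[0,0,0],[0,0,0],[0,0,0],[0,0,0],[0,0,0],[0,0,0],[0,0,0]], gripper=1, grip_force=110)

```text
clock: 4.65
position: [0.6095, -0.1586, 0.0983]
tool_rot: [2.111, 1.566, -0.426]
force: [0.1, 0.3, 0.6]
grip_width: 0.0139
```

```bash
python3 -c "
from h import *
go([.608,-.158,.095],np.radians(-55.4))"
```

```text
t 4.65 pos [ 0.6095 -0.1586  0.0983] d(fs) [ 0.1099 -0.0462  0.0309] rot(fs) [ 0.0026 -0.0258 -0.043 ] F [0.1199 0.269  0.6483] w 0.013945523493368011 q [ 0.2777  0.7073 -0.1766  1.6944  0.1705  0.7498 -0.9486]
```

Emit:
arm_command(delta_pos=[[-0.15,0,0],[-0.2,0,0],[-0.2,0,0],[-0.2,0,0]], rotation=[[0,0,0],[0,0,0],[0,0,0],[0,0,0]])

```text
clock: 5.05
position: [0.6087, -0.1583, 0.1212]
tool_rot: [2.026, 1.568, -0.511]
force: [-0.1, 0.2, -2.6]
grip_width: 0.0139
```

```bash
python3 -c "
from h import *
go([.608,-.158,.095],np.radians(-55.4))
f=optics.grab_frame('scene')[120:240,215:375,::-1]
cv2.imwrite('pics/s1.png',cv2.convertScaleAbs(cv2.resize(f,None,fx=3.5,fy=3.5,interpolation=cv2.INTER_CUBIC),alpha=1.5,beta=10))"
```

```text
t 5.05 pos [ 0.6087 -0.1583  0.1212] d(fs) [ 0.8741 -0.0241  0.0156] rot(fs) [ 0.0043 -0.0131 -0.0266] F [-0.0888  0.2109 -2.6435] w 0.013885053788324811 q [ 0.2816  0.6759 -0.1825  1.6839  0.1616  0.7936 -0.9413]
```

View pics/s1.png

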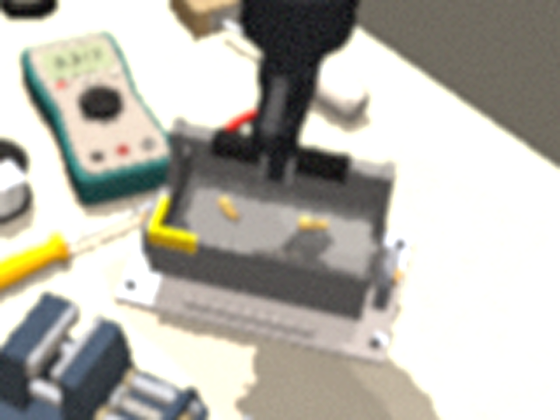

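The tote has popped loose and is held level, with the adapters still inside; the yellow cap is at (165,225). I'll lift it higher, ramping the speed up and down.

Emit:
arm_command(delta_pos=[[-0.2,0,0],[-0.3,0,0],[-0.4,0,0],[-0.5,0,0],[-0.5,0,0],[-0.5,0,0],[-0.5,0,0],[-0.5,0,0],[-0.5,0,0],[-0.5,0,0]], rotation=[[0,0,0],[0,0,0],[0,0,0],[0,0,0],[0,0,0],[0,0,0],[0,0,0],[0,0,0],[0,0,0],[0,0,0]])

```text
clock: 6.1
position: [0.6077, -0.1582, 0.266]
tool_rot: [2.107, 1.566, -0.43]
force: [0.2, -0.3, -4.0]
grip_width: 0.0137
```

Emit:
arm_command(delta_pos=[[-0.5,0,0],[-0.5,0,0],[-0.5,0,0],[-0.5,0,0],[-0.4,0,0],[-0.3,0,0],[-0.2,0,0],[-0.1,0,0],[0,0,0]], rotation=[[0,0,0],[0,0,0],[0,0,0],[0,0,0],[0,0,0],[0,0,0],[0,0,0],[0,0,0],[0,0,0]])

```text
clock: 7.0
position: [0.6061, -0.1576, 0.3678]
tool_rot: [2.23, 1.561, -0.307]
force: [-0.5, -0.8, -2.8]
grip_width: 0.014
```

```bash
python3 -c "
from h import *
go([.608,-.158,.35],np.radians(-55.4))"
```

```text
t 7.0 pos [ 0.6061 -0.1576  0.3678] d(fs) [ 0.5943  0.042  -0.042 ] rot(fs) [ 0.0072 -0.0599 -0.0772] F [-0.459  -0.8211 -2.8223] w 0.013956423115253958 q [ 0.2967  0.4291 -0.205   1.4329  0.0906  1.2786 -0.8817]
```

Emit:
arm_command(delta_pos=[[0,0,0],[0,0,0],[0,0,0],[0,0,0],[0,0,0],[0,0,0],[0,0,0],[0,0,0],[0,0,0],[0,0,0]], rotation=[[0,-0.15,0.15],[0,-0.25,0.25],[0,-0.25,0.25],[0,-0.25,0.25],[0,-0.25,0.25],[0,-0.25,0.25],[0,-0.25,0.25],[0,-0.25,0.25],[0,-0.25,0.25],[0,-0.25,0.25]])

```text
clock: 8.0
position: [0.6054, -0.157, 0.3626]
tool_rot: [0.798, 1.191, -1.739]
force: [-0.6, -0.9, -2.9]
grip_width: 0.0139
```

```bash
cat >> h.py <<'E'
def tilt():
    s=monitor.observe();M=R.from_euler('xyz',s['tool_rot']).as_matrix()
    T=np.c_[M[:,1],-M[:,2],-M[:,0]]
    g=T.T@[0,0,-1]
    o=s['position']-M[:,0]*.005
    print('t',s['clock'],'tilt',np.degrees(np.arccos(T[2,2])),'g in tote',g,'lowest z',(o+T@[-.055,.08,-.092])[2],'pos',s['position'],'F',s['force'],'w',s['grip_width'],'q',s['qpos'])
E
python3 -c "
from h import *
tilt()"
```

```text
t 8.0 tilt 21.746007192190167 g in tote [-0.2654  0.2585 -0.9288] lowest z 0.24655234550507346 pos [ 0.6054 -0.157   0.3626] F [-0.552  -0.9053 -2.8777] w 0.013876954492669864 q [ 0.0551  0.4475 -0.1222  1.4706  0.4346  1.3391 -1.1492]
```

Direction and joints look good, so I'll tilt on to about 36°.

Emit:
arm_command(delta_pos=[[0,0,0],[0,0,0],[0,0,0],[0,0,0],[0,0,0],[0,0,0],[0,0,0],[0,0,0],[0,0,0],[0,0,0]], rotation=[[0,-0.25,0.25],[0,-0.25,0.25],[0,-0.25,0.25],[0,-0.25,0.25],[0,-0.25,0.25],[0,-0.2,0.2],[0,-0.1,0.1],[0,0,0],[0,0,0],[0,0,0]])

```text
clock: 9.0
position: [0.6063, -0.1529, 0.3587]
tool_rot: [0.79, 0.947, -1.74]
force: [0.2, 0.6, -2.6]
grip_width: 0.014
```

Emit:
arm_command(delta_pos=[[0,0,0],[0,0,0],[0,0,0],[0,0,0],[0,0,0],[0,0,0],[0,0,0],[0,0,0],[0,0,0],[0,0,0]], rotation=[[0,0,0],[0,0,0],[0,0,0],[0,0,0],[0,0,0],[0,0,0],[0,0,0],[0,0,0],[0,0,0],[0,0,0]])

```text
clock: 10.0
position: [0.6061, -0.154, 0.3593]
tool_rot: [0.792, 0.948, -1.74]
force: [-0.5, 0.4, -2.9]
grip_width: 0.0137
```

```bash
python3 -c "
from h import *
tilt()
for n in('scene','wrist','top'):
    f=optics.grab_frame(n)
    cv2.imwrite(f'pics/{n}2.png',cv2.convertScaleAbs(cv2.resize(f[:,:,::-1],None,fx=1.5,fy=1.5),alpha=1.5,beta=10))
s=monitor.observe();M=R.from_euler('xyz',s['tool_rot']).as_matrix()
T=np.c_[M[:,1],-M[:,2],-M[:,0]];c=s['position']-M[:,0]*.005+T@[-.051,.076,-.088]
for n in('scene','wrist','top'):print(n,np.array(proj(n,c))*1.5)"
```

```text
t 10.0 tilt 35.71171594808911 g in tote [-0.4155  0.4099 -0.812 ] lowest z 0.23303808393995837 pos [ 0.6061 -0.154   0.3593] F [-0.4689  0.4201 -2.9056] w 0.01373785224505729 q [-0.0858  0.4945 -0.0738  1.497   0.6301  1.4153 -1.3018]
scene [427.8151 188.8512]
wrist [275.4093 155.3067]
top [488.8925 246.2761]
```

View pics/wrist2.png

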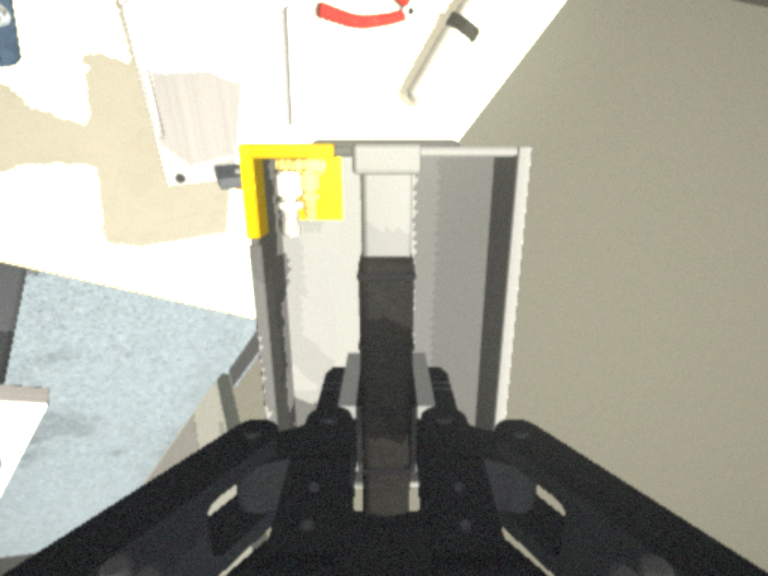

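View pics/scene2.png

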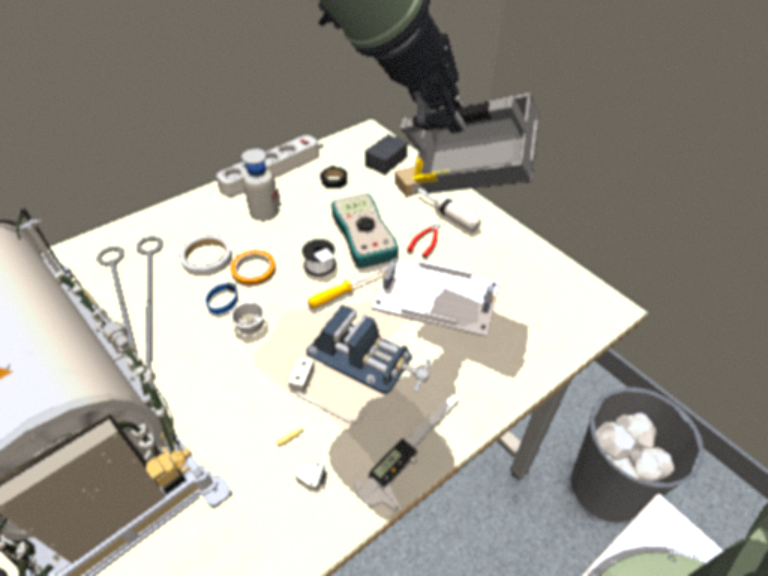

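In the wrist view, the silver adapter is at (290,200) and there is brass near (313,190) and (300,165), all in the yellow corner. In the scene view the tote is clear and the bystanders look undisturbed. I'll enlarge the corner to confirm all three.

```bash
python3 -c "
from h import *
tilt()
f=optics.grab_frame('wrist')[88:188,150:260,::-1]
cv2.imwrite('pics/c3.png',cv2.resize(f,None,fx=5,fy=5,interpolation=cv2.INTER_CUBIC))"
```

```text
t 10.15 tilt 35.71180421047614 g in tote [-0.4155  0.4099 -0.812 ] lowest z 0.23304770580017514 pos [ 0.6061 -0.154   0.3593] F [ 0.0979 -0.0916 -2.8821] w 0.013949966364173422 q [-0.0858  0.4945 -0.0738  1.4969  0.6301  1.4153 -1.3018]
```

View pics/c3.png

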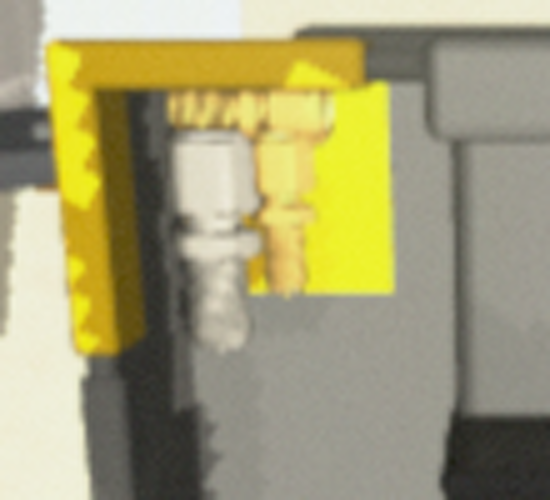

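All three are in the corner: one brass lies across the end wall at (250,110), the second brass is at (285,210) and the silver is at (215,240). Each is well within 70 mm of the corner, and the tote is still, so I'm handing in.

```bash
python3 -c "
from h import *
bot.job_done();tilt()"
```

```text
the job is handed in; nothing more can be done
the job is handed in; nothing more can be done
```

I pulled the tote straight up out of its dock by the black bar, raised it, and tilted it until all three adapters had slid into the yellow corner. I then handed the job in at about 10.2 s, with the gripper still holding the tote; no verdict is reported.

**Last checks before hand-in:**
- **Tilt and height:** the tote was tilted 35.7°, and its lowest corner works out at about 0.23 m above the bench. Both come from the tool pose, assuming the tote did not turn or slip in the grip. The pose did not change between the last two readings.
- **Adapters:** the wrist picture shows two brass and one silver adapter together in the yellow corner. I judge each to be about 45 mm or less from the corner point; I did not measure it exactly.
- **Surroundings:** the scene picture shows the tote clear of the dock and vice, and the bystanders look unmoved. I compared them by eye only.

**Disagreements:**
- **Grip width:** the fingers closed to 13.9 mm on a bar given as 16 mm. It may be the pads giving under the 110 N grip; the width stayed steady throughout.
- **Camera position of the bar:** the wrist camera placed the bar about 2 to 3 mm off the position from the fixed cameras, so I gripped between the two.

I could not check the state after hand-in, because nothing more can be read then.

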